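Shut and stack the carving-tool cases

TASK

Put the wooden carving-tool cases away in one column where the large case stands: press the large case's lid, which was left ajar, fully shut, then set the medium case squarely on it so that its foot drops in between the steel stacking corners, and then the small case, which now stands on its long edge, lid up on top of the medium one in the same way. Set the cases down on the column gently, without dropping them, leave the large case standing where it is, and do not disturb the other things on the table.

Things in the scene. Friction and masses are not known exactly. Their poses are not given: they have to be found in the camera images.
- large_case: Large wooden case, 62 (x) by 96 mm (y), 55 mm high to the top of its shut lid (59 with the stacking corners), 0.8 kg; stands on the table, catches to -x, hinge to +x. As on all three cases, under it is a metal foot 5 mm high, 46 x 80 mm, set in 8 mm from each side. Origin: centre of its underside; x across towards the hinge, y along its length, z up.
- large_case_lid (a joint): Hinge of the large case's lid, rad: 0 shut, grows as it opens. The axis runs along the case's y, 31 mm to +x of its origin and 43 mm above its underside; the lid is 12 mm thick. Stiff: the lid stays where it is left, the weight of a case does not shut it, about 4 N pressed down on its front edge does; at 0 it stops hard.
- large_case_lid_top (a point): Centre of the flat top of the large case's lid (moves with it). Round it stand four L-shaped steel stacking corners, 4 mm high, 5 mm thick, flush with the case's sides, reaching 14 mm in x and 20 mm in y from each corner; 52 x 86 mm between them, so the foot of the next case drops in with 3 mm play on each side. Axes as the case's when shut.
- large_case_lid_edge (a point): Point on the flat top of the large case's lid, midway along the front edge and 9 mm in from it, between two stacking corners 56 mm apart: the place to press (moves with the lid).
- medium_case: Medium wooden case, 62 (x) by 96 mm (y), 43 mm high with its foot (47 with the corners), latched shut, about 0.3 kg; lies flat, lid up. Foot and stacking corners as on the large case. Origin: centre of its underside; x across its 62 mm, y along its 96 mm, z up through the lid. Either way round is right on the column.
- medium_case_top (a point): Centre of the flat top of the medium case's lid, 43 mm above its underside, between four stacking corners like those of the large case; axes as the medium case's.
- small_case: Small wooden case, 62 (x) by 96 mm (y) by 31 mm thick with its foot (35 with corners), latched, 0.2 kg. Stands on a long edge, 62 mm tall: its -x is up, its z (out through the lid) level and roughly to +x, its underside to the ink jar, too near to tip it over there; standing, only its thickness fits a gripper. Origin: centre of its underside. Either way round is right on the column.
- ink_jar: Round ink jar with a black cap, 54 mm across, 57 mm high, on the robot's side of the small case, its centre about 82 mm from the small case's underside. Origin: centre of its underside; a bystander, which must stay where it is.
- sanding_block: Sanding block, 40 x 60 x 30 mm, beside the large case. Origin: centre of its underside; a bystander, which must stay where it is.
- masking_tape: Roll of masking tape lying flat, 104 mm across, 24 mm high. Origin: centre of its underside; a bystander, which must stay where it is.
- printing_block: Little wooden printing block, 45 x 70 x 22 mm. Origin: centre of its underside; a bystander, which must stay where it is.
- paint_tube: Crimped paint tube with a black cap, 32 x 114 x 27 mm. Origin: centre of its underside; a bystander, which must stay where it is.
Mind the look-alikes: they are no part of the job. Leave any blue or pink look-alike of the large_case alone.

How it is judged:
By the outcome, as a careful person would: the job done as asked, in the order asked, and still so for the second after the job is handed in, with the robot touching nothing.
It also fails if it takes over 72 s, if anything falls off the work surface, if the arm or the gripper's body presses on something with over 40 N, if the wrist force passes 120 N, or if a joint passes its speed limit or range.

ROBOT

A 7-joint arm with a two-finger parallel gripper is mounted at the origin on a cart in front of the work surface, level with it; the furniture and walls round the work are solid. World frame = base frame: x ahead of the robot, y to its left, z up, the work surface at z = 0. Lengths are in mm, angles in rad, forces in N, time in s.
With the tool pointing down it reaches from about 425 to 825 mm from the base axis. Payload 3.6 kg.
Tool frame: the origin (TCP) lies at the very end of the fingers, on their centre line; the grasp point (between the pads) lies 19 mm behind it; z points along the fingers, y is the line along which they close (so a half turn about z gives the same grasp; the last joint's range is limited). The gripper opens to 93 mm and grips with 3 to 60 N. Pads are 15 mm wide; open, the fingers measure 128 mm over their backs; the gripper's body (75 mm by 188 mm) begins 65 mm behind the grasp point.
Start: joints at [-1.3, 0.615, -0.013, 1.423, 0.008, 1.103, -0.04], TCP at [190.688, 621.369, 218.64] pointing down, gripper open.
Joint ranges: [-3.12, 3.12], [-0.3, 2.06], [-1.34, 1.32], [0.26, 2.42], [-1.36, 4.5], [0.01, 1.98], [-2.84, 2.84]. Speed limits (rad/s): [2.79, 2.79, 3.14, 3.14, 3.14, 3.14, 3.14].

INTERFACE

Orientations are given as a 3x3 rotation matrix whose columns are the frame's x, y, z axes.
In Python, from station import ctrl gives the robot as it stands.
- The arm moves only by the tool carry_out, never from a script. Its argument "plan" is one flat list of numbers, 6 for each row, row after row: the shift along the tool's x, y, z in units of 40 mm (1.0 is 40 mm), then the turn, a rotation vector about the tool's x, y, z in degrees. In form: [dx, dy, dz, wx, wy, wz, dx, dy, dz, wx, wy, wz, ...]. A call has 1 to 12 rows; each row is the pose to reach, as a shift and turn from the pose commanded when the call began, along the tool's axes at that moment; what a row does not reach only later rows make up. A row lasts 1/12 s, in which the tool goes at most 41.7 mm and 7.16 degrees, less where a joint would pass 70% of its speed; a pose out of reach is approached as far as the arm can. A call with a gripper value outside its range is refused whole. "grip" is the finger opening in mm, from 0 to 93, set as the call begins (left out, the last holds). The fingers move at their own pace and stop on an object; "force" is the grip in N (left out, the last holds). Time passes only in rows, so rows that repeat a pose let the fingers close. It gives the time, the measured TCP pose, the force, the opening and the grip force at its end, in the units of the state.
- ctrl.sense(): the state, without advancing time (a new reading comes with each control period).
- ctrl.get_image(name): name is "scene" or "top" or "wrist"; returns a dict with "image" (420x560x3 uint8, red, green, blue), "depth" (420x560 float32, mm along the optical axis (not along the pixel's ray), 0 where there is no reading), "fx", "fy", "cx", "cy" (pixels), "extrinsics" (4x4, takes a point from camera to world coordinates); the wrist camera has in their place "T_tool_cam" (4x4, takes a point from camera to tool coordinates, whose origin is the TCP and whose axes are the flange's). Camera axes: x right, y up, looking along -z (the intrinsics and any distortion apply to the point x, -y, -z); pixel columns grow to the right and rows downward; lengths in mm; the calibration is good to about 2 mm. A picture is of the moment at which its call begins: read the wrist's pose just before it.
- ctrl.close_job(): hands the job in; it is judged then, once.
The state is a dict: "time": time; "joint_positions": joint angles; "joint_vel": joint speeds; "joint_torque": joint torques, N m; "ee_pos": TCP position; "orientation": TCP orientation; "ft_force": force on the tool from outside, world axes, zero at the start; "wrist_torque": the same for the moment, N m; "grip_width": finger opening in mm; "gripper_force": force on a finger pad.
Only numpy, scipy, OpenCV 4.12 (cv2) and the standard library are available. Lean on these libraries where they do the work, as an engineer would, in place of code of your own. Each camera call takes 0.05 s, during which the arm holds its last target. There are 200 camera calls.

## Working session

There is one attempt and no reset: what is moved stays moved. The work goes in short steps, Python scripts to look and compute and a tool call to move; the robot and the scene stay as the last step left them, time stands still between calls to the robot, and variables do not carry over. Pictures are saved under pics/ and viewed, at most 10 in all, crops included, and the job is handed in when it is done.

Besides the shell and the picture viewer there is one more tool, called after ">>>" by a JSON object that holds its "fn" and its "kwargs", one argument or row to a line. carry_out: Moves the arm, as the interface text tells. Its arguments: {"type":"object","properties":{"plan":{"type":"array"},"grip":{"type":"number"},"force":{"type":"number"}},"required":["plan"]}

```bash
mkdir -p pics; cat > h.py <<'E'
import numpy as np, cv2
from station import ctrl
def shot(n,f=None):
    s=ctrl.sense(); d=ctrl.get_image(n)
    if n=='wrist':
        T=np.eye(4);T[:3,:3]=np.array(s['orientation']).reshape(3,3);T[:3,3]=s['ee_pos'];E=T@np.array(d['T_tool_cam'])
    else: E=np.array(d['extrinsics'])
    d['E']=E
    if f: cv2.imwrite('pics/'+f,cv2.cvtColor(d['image'],cv2.COLOR_RGB2BGR))
    return d
def cloud(d):
    z=d['depth'];v,u=np.mgrid[:z.shape[0],:z.shape[1]]
    P=np.stack([(u-d['cx'])/d['fx']*z,-(v-d['cy'])/d['fy']*z,-z],-1)
    W=P@d['E'][:3,:3].T+d['E'][:3,3]; W[z==0]=np.nan
    return W
E
python3 - <<'E'
from h import *
for n in('scene','top'):
    d=shot(n,n+'0.png'); print(n,{k:v for k,v in d.items() if k not in('image','depth')}); np.save(n+'.npy',cloud(d))
print(ctrl.sense())
E
```

```text
scene {'fx': 391.19594161431553, 'fy': 391.19594161431553, 'cx': 275.0939962274163, 'cy': 210.25188954176116, 'extrinsics': array([[ 8.08551477e-01,  3.71598826e-01, -4.56244256e-01,
         8.09021209e+01],
       [-5.88137751e-01,  5.34605041e-01, -6.06870197e-01,
        -6.56101412e+02],
       [ 1.83982271e-02,  7.59020265e-01,  6.50806993e-01,
         7.53697466e+02],
       [ 0.00000000e+00,  0.00000000e+00,  0.00000000e+00,
         1.00000000e+00]]), 'E': array([[ 8.08551477e-01,  3.71598826e-01, -4.56244256e-01,
         8.09021209e+01],
       [-5.88137751e-01,  5.34605041e-01, -6.06870197e-01,
        -6.56101412e+02],
       [ 1.83982271e-02,  7.59020265e-01,  6.50806993e-01,
         7.53697466e+02],
       [ 0.00000000e+00,  0.00000000e+00,  0.00000000e+00,
         1.00000000e+00]])}
top {'fx': 484.440902093053, 'fy': 484.440902093053, 'cx': 271.5780946948329, 'cy': 213.4215670254665, 'extrinsics': array([[ 2.01446554e-02,  9.81125964e-01, -1.92317536e-01,
         2.96250656e+02],
       [-9.99796792e-01,  1.96235392e-02, -4.61423363e-03,
        -1.01529079e+01],

[... 694 characters left out ...]
, -2.52455540e-03,  1.89148827e-06, -3.05797987e-03,
        9.86389034e-05,  6.05238429e-04,  1.10765499e-03]), 'joint_torque': array([ 1.55977614e-03, -4.60043907e+01,  2.10122075e-01, -1.66246712e+01,
       -6.11887523e-02,  1.68948382e-02,  1.03646823e-04]), 'ee_pos': array([190.47786783, 620.73108264, 217.62312075]), 'orientation': array([[-9.56008832e-01,  2.93337183e-01, -6.40366326e-04],
       [ 2.93337881e-01,  9.56006363e-01, -2.17310319e-03],
       [-2.52576842e-05, -2.26534954e-03, -9.99997434e-01]]), 'ft_force': array([-0.32710083,  0.45561729,  0.01945594]), 'wrist_torque': array([ 0.02137952,  0.00798784, -0.0169944 ]), 'gripper_force': 0.0, 'grip_width': 93.07712237106537}
```

View pics/scene0.png

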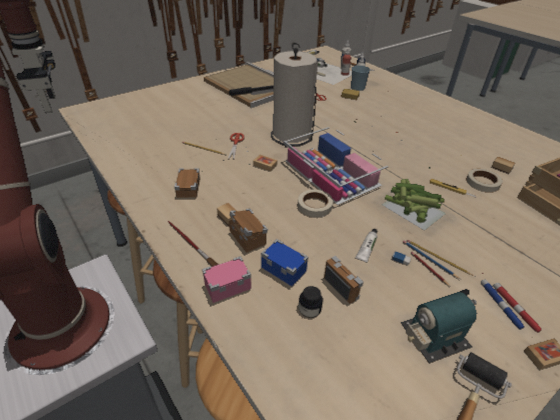

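View pics/top0.png

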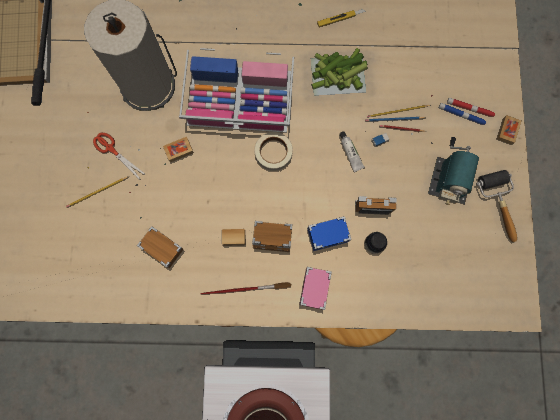

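The scene view shows the large case at (247,230) with the sanding block beside it, the medium case at (187,182), the small case on edge at (343,280) and the ink jar at (311,302). In the top view they are at (272,236), (160,246), (377,205) and (376,242). The blue and pink cases are look-alikes.

```bash
python3 - <<'E'
from h import *
im=cv2.imread('pics/top0.png')
W=np.load('top.npy'); S=np.load('scene.npy')
for n,u,v,r in(('large',272,236,32),('medium',160,246,32),('small',377,205,26),('ink',376,242,16),('sand',233,237,14)):
    c=W[v,u]; print(n,c.round(1))
    m=np.hypot(*(W[...,:2]-c[:2]).transpose(2,0,1))<75
    for nm,C in(('top',W),('scn',S)):
        mm=(np.hypot(C[...,0]-c[0],C[...,1]-c[1])<(75 if n not in('ink','sand') else 40))&(C[...,2]>12)
        P=C[mm]
        if len(P)<20: print(nm,len(P));continue
        print(' ',nm,len(P),'z pct',np.percentile(P[:,2],[5,50,80,90,95,99]).round(1))
        zt=np.percentile(P[:,2],90)
        Q=P[P[:,2]>zt-12]; 
        print('    top rect',cv2.minAreaRect(Q[:,:2].astype(np.float32)),'med',np.median(Q,0).round(1))
a=im[180:285,120:300]; b=im[180:260,330:410]
cv2.imwrite('pics/c1.png',np.hstack([cv2.resize(a,None,fx=3,fy=3,interpolation=2),np.zeros((315,4,3),np.uint8),cv2.resize(b,(252,315),interpolation=2)]))
E
```

```text
large [476.5  -6.7  64.7]
  top 1042 z pct [37.  61.8 67.8 70.5 72.2 75.6]
    top rect ((481.3401794433594, -6.461116790771484), (96.1574935913086, 63.06108856201172), 85.63939666748047) med [473.2  -6.2  65.1]
  scn 1088 z pct [18.1 57.4 65.9 69.4 71.3 75.5]
    top rect ((480.5595703125, -7.681926727294922), (100.73499298095703, 63.662513732910156), 85.85668182373047) med [472.1 -11.4  64.6]
medium [448.  281.2  42.7]
  top 960 z pct [35.8 41.9 44.4 45.8 46.8 49.3]
    top rect ((447.7271728515625, 284.8054504394531), (97.42443084716797, 62.65494155883789), 55.89363479614258) med [447.3 283.9  42.1]
  scn 590 z pct [16.9 41.4 43.5 44.7 45.9 47.4]
    top rect ((447.1145935058594, 284.05328369140625), (101.60991668701172, 62.79151153564453), 56.09920883178711) med [444.4 278.   42.2]
small [ 562.2 -274.7   65.6]
  top 650 z pct [22.4 59.1 62.3 63.9 64.6 66.1]
    top rect ((536.73681640625, -274.50494384765625), (97.38822937011719, 97.863037109375), 86.89966583251953) med [ 566.9 -274.7   60.9]
  scn 992 z pct [16.8 53.9 61.9 62.7 63.4 64.4]
    top rect ((536.3194580078125, -275.0
[... 198 characters left out ...]
53125, -277.6827392578125), (39.686737060546875, 39.88515090942383), 32.25967025756836) med [ 471.1 -277.2   55.6]
  scn 575 z pct [16.5 42.1 56.9 57.8 58.4 59.2]
    top rect ((471.16973876953125, -278.9410095214844), (39.603275299072266, 40.03482437133789), 6.521822452545166) med [ 468.8 -281.4   56.7]
sand [477.   95.1  30.1]
  top 366 z pct [23.7 29.  30.8 31.9 32.8 34.2]
    top rect ((479.0795593261719, 95.44680786132812), (40.17982482910156, 58.081214904785156), 1.6650930643081665) med [479.4  95.5  29.1]
  scn 201 z pct [16.5 28.9 30.4 31.1 31.3 32.2]
    top rect ((478.410400390625, 94.07856750488281), (41.96385955810547, 59.4592399597168), 2.154714345932007) med [470.4  98.6  29. ]
```

View pics/c1.png

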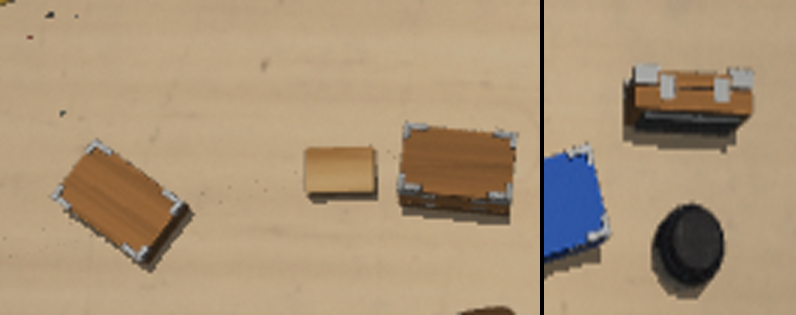

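```bash
cat >> h.py <<'E'
from scipy.spatial.transform import Rotation as Ro
def down(a,tilt=0):
    a=np.radians(a);y=np.array([np.cos(a),np.sin(a),0]);z=np.array([0,0,-1.]);R=np.stack([np.cross(y,z),y,z],1)
    return R@Ro.from_euler('x',tilt,degrees=True).as_matrix()
def delta(p,R):
    s=ctrl.sense();C=np.array(s['orientation']).reshape(3,3)
    print('shift',(C.T@(np.array(p)-s['ee_pos'])/40).round(3),'rot',Ro.from_matrix(C.T@R).as_rotvec(degrees=True).round(2),'t',round(s['time'],2),'ee',s['ee_pos'].round(1))
E
python3 - <<'E'
from h import *
W=np.load('top.npy'); S=np.load('scene.npy')
for nm,C in(('top',W),('scn',S)):
    # lid plane: erode rim by window
    th=np.radians(-4.4);ax=np.array([np.cos(th),np.sin(th)]);ay=np.array([-ax[1],ax[0]])
    q=C[...,:2]-[481,-7]; a=q@ax;b=q@ay
    m=(abs(a)<24)&(abs(b)<25)&(C[...,2]>45); P=C[m]
    k=np.linalg.lstsq(np.c_[a[m],b[m],np.ones(m.sum())],P[:,2],rcond=None)[0]
    print(nm,'lid plane slope x,y,z0',k.round(3),'deg',np.degrees(np.arctan(k[0])))
    m=(abs(C[...,0]-566)<35)&(abs(C[...,1]+275)<70)&(C[...,2]>53)
    Q=C[m]; print(nm,'small top',cv2.minAreaRect(Q[:,:2].astype(np.float32)),np.median(Q[:,2]))
    m=(abs(C[...,0]-566)<35)&(abs(C[...,1]+275)<70)&(C[...,2]>15)&(C[...,2]<53)
    Q=C[m]; print('  sides',cv2.minAreaRect(Q[:,:2].astype(np.float32)))
    for (x0,x1,y0,y1) in((540,850,-400,60),):
        m=(C[...,0]>x0)&(C[...,0]<x1)&(C[...,1]>y0)&(C[...,1]<y1)&(C[...,2]>8)
        H=np.zeros(C.shape[:2],np.uint8);H[m]=255
        n,l,st,_=cv2.connectedComponentsWithStats(H)
        for i in range(1,n):
            if st[i,4]>40:
                p=C[l==i];print('   obj',np.percentile(p,2,0).round(),np.percentile(p,98,0).round())
delta([450,-5,110],down(85.6))
E
```

```text
top lid plane slope x,y,z0 [-2.9300e-01 -7.0000e-03  6.3156e+01] deg -16.315312026160623
top small top ((567.4201049804688, -276.1668701171875), (97.38822937011719, 36.406497955322266), 86.89966583251953) 61.198365573406136
  sides ((556.1015625, -270.7326965332031), (98.251953125, 30.01284408569336), 72.0035400390625)
   obj [772. -45.  10.] [849.  59.  82.]
   obj [ 693. -238.    9.] [ 773. -190.   29.]
   obj [669. -53.  10.] [768.  43.  29.]
   obj [ 746. -321.    9.] [ 775. -280.   17.]
   obj [ 550. -322.   12.] [ 584. -228.   66.]
scn lid plane slope x,y,z0 [-2.9200e-01  2.0000e-03  6.3811e+01] deg -16.266025760466775
scn small top ((567.568115234375, -276.0953063964844), (97.17068481445312, 35.49344253540039), 88.14096069335938) 61.4461527565378
  sides ((555.293701171875, -279.93017578125), (30.360645294189453, 100.257568359375), 13.66765308380127)
   obj [669. -55.   9.] [844.  54.  80.]
   obj [ 694. -239.    8.] [ 773. -193.   27.]
   obj [ 744. -320.    9.] [ 775. -281.   15.]
   obj [ 549. -325.   10.] [ 582. -231.   64.]
shift [-10.791 -13.046   2.72 ] rot [-1.300e-01 -1.000e-02 -1.266e+01] t 0.1 ee [190.5 620.7 217.6]
```

>>> {"fn": "carry_out", "kwargs": {
  "plan": [-2.1, -1.5, 0, 0, 0, -6, -4.3, -3.0, 0, 0, 0, -12.6, -6.4, -4.5, 0, 0, 0, -12.6, -8.6, -6.1, 0, 0, 0, -12.6, -8.6, -6.1, 0, 0, 0, -12.6, -8.6, -6.1, 0, 0, 0, -12.6, -8.6, -6.1, 0, 0, 0, -12.6, -8.6, -6.1, 0, 0, 0, -12.6, -8.6, -6.1, 0, 0, 0, -12.6, -8.6, -6.1, 0, 0, 0, -12.6, -8.6, -6.1, 0, 0, 0, -12.6, -8.6, -6.1, 0, 0, 0, -12.6],
  "grip": 0
}}

```text
time: 1.1
ee_pos: [450.2, 283.2, 218.3]
orientation: [[-0.996, 0.086, 0.0], [0.086, 0.996, -0.002], [-0.0, -0.002, -1.0]]
ft_force: [-0.5, 0.2, -0.4]
grip_width: 17.5
gripper_force: 0.0
```

```bash
python3 - <<'E'
from h import *
d=shot('wrist','w1.png'); print(np.array(d['T_tool_cam']).round(2),d['fx'],d['cx'],d['cy'])
C=cloud(d);np.save('w1.npy',C)
m=(np.hypot(C[...,0]-447,C[...,1]-284)<75)&(C[...,2]>33)
print(m.sum());Q=C[m]
if m.sum(): print(cv2.minAreaRect(Q[:,:2].astype(np.float32)),np.median(Q,0),np.argwhere(m).min(0),np.argwhere(m).max(0))
print(ctrl.sense()['joint_positions'].round(2))
delta([477.5,-6.8,200],down(85.6))
E
```

```text
[[   0.      0.95    0.3    83.44]
 [   1.     -0.     -0.     -0.4 ]
 [   0.      0.3    -0.95 -167.33]
 [   0.      0.      0.      1.  ]] 302.40334620559895 280.3713311555118 207.00780866894738
56302
((429.6401062011719, 282.50701904296875), (126.91851806640625, 90.63374328613281), 55.99895477294922) [424.52870287 284.3276284  326.5594016 ] [141   0] [419 559]
[-0.58  0.43 -0.04  1.77  0.02  0.95  0.86]
shift [-1.322 -7.244  0.459] rot [-0.02 -0.05 -0.23] t 1.15 ee [448.2 286.3 218.3]
```

```bash
cat >> h.py <<'E'
def rect(C,c,r,z0,z1):
    m=(np.hypot(C[...,0]-c[0],C[...,1]-c[1])<r)&(C[...,2]>z0)&(C[...,2]<z1)
    H=cv2.morphologyEx(m.astype(np.uint8),cv2.MORPH_OPEN,np.ones((3,3)))
    n,l,st,_=cv2.connectedComponentsWithStats(H)
    if n<2: return None
    i=1+np.argmax(st[1:,4]);Q=C[l==i]
    print(len(Q),[np.round(x,1) for x in cv2.minAreaRect(Q[:,:2].astype(np.float32))],np.median(Q,0).round(1))
    return Q
E
python3 - <<'E'
from h import *
for n in('wrist','top'):
    C=cloud(shot(n)); Q=rect(C,(447,284),70,33,60)
delta([477.5,-6.8,200],down(85.6))
E
```

```text
4439 [array([447.8, 284.7]), array([96.9, 63.1]), np.float64(56.2)] [446.  284.3  44.4]
442 [array([442.9, 277.9]), array([80.6, 62.7]), np.float64(56.2)] [430.7 265.   42.2]
shift [-1.327 -7.318  0.451] rot [ 0.05 -0.09  0.11] t 1.25 ee [446.5 289.  218.4]
```

>>> {"fn": "carry_out", "kwargs": {
  "plan": [-0.3, -1, 0.1, 0, 0, 0, -0.6, -2, 0.2, 0, 0, 0, -0.7, -3, 0.3, 0, 0, 0, -0.9, -4, 0.4, 0, 0, 0, -1.1, -5, 0.5, 0, 0, 0, -1.2, -6, 0.5, 0, 0, 0, -1.3, -7, 0.5, 0, 0, 0, -1.3, -7.2, 0.5, 0, 0, 0, -1.3, -7.2, 0.5, 0, 0, 0, -1.3, -7.2, 0.5, 0, 0, 0, -1.3, -7.2, 0.5, 0, 0, 0]
}}

```text
time: 2.17
ee_pos: [477.5, -0.4, 198.6]
orientation: [[-0.997, 0.072, -0.0], [0.072, 0.997, 0.002], [0.0, 0.002, -1.0]]
ft_force: [1.0, 0.3, 0.5]
grip_width: 0.5
gripper_force: 0.0
```

```bash
python3 - <<'E'
from h import *
d=shot('wrist','w2.png'); C=cloud(d);np.save('w2.npy',C)
rect(C,(479,-7),70,20,100); rect(C,(479,-7),70,50,100)
delta([458.6,-5.3,78],down(85.6))
E
```

```text
5988 [array([480.7,  -6.9]), array([96.8, 67.1]), np.float64(85.8)] [473.1  -6.2  64.5]
5223 [array([482.2,  -7. ]), array([96.8, 64. ]), np.float64(85.8)] [477.9  -6.7  65.8]
shift [ 0.462 -0.158  3.015] rot [ 0.09 -0.01  0.27] t 2.22 ee [477.5  -0.5 198.6]
```

View pics/w2.png

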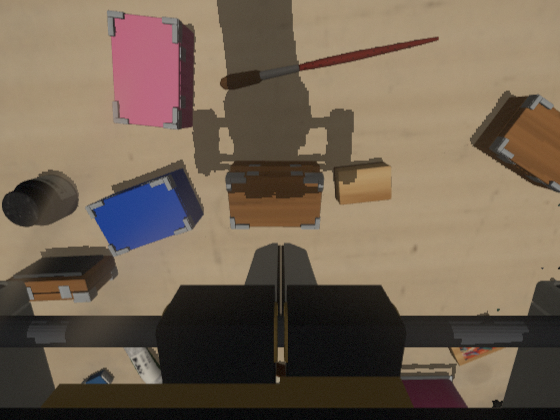

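The wrist view shows the large case at (275,195), with its lid ajar towards the camera and the sanding block at (363,184). Its pose agrees with the top view.

>>> {"fn": "carry_out", "kwargs": {
  "plan": [0.23, -0.08, 1.0, 0, 0, 0, 0.46, -0.16, 2.0, 0, 0, 0.2, 0.46, -0.13, 2.8, 0, 0, 0.2, 0.46, -0.13, 3.1, 0, 0, 0.2, 0.46, -0.13, 3.2, 0, 0, 0.2, 0.46, -0.13, 3.3, 0, 0, 0.2, 0.46, -0.13, 3.4, 0, 0, 0.2, 0.46, -0.13, 3.45, 0, 0, 0.2, 0.46, -0.13, 3.5, 0, 0, 0.2, 0.46, -0.13, 3.54, 0, 0, 0.2, 0.46, -0.13, 3.57, 0, 0, 0.2, 0.46, -0.13, 3.57, 0, 0, 0.2]
}}

```text
time: 3.22
ee_pos: [459.3, -7.4, 56.1]
orientation: [[-0.997, 0.081, 0.002], [0.081, 0.997, 0.0], [-0.002, 0.001, -1.0]]
ft_force: [-0.9, 1.6, 3.3]
grip_width: 0.5
gripper_force: 1.2
```

>>> {"fn": "carry_out", "kwargs": {
  "plan": [0, 0, 0.02, 0, 0, 0, 0, 0, 0.04, 0, 0, 0, 0, 0, 0.06, 0, 0, 0, 0, 0, 0.08, 0, 0, 0, 0, 0, 0.08, 0, 0, 0]
}}

```text
time: 3.63
ee_pos: [459.3, -7.6, 54.9]
orientation: [[-0.997, 0.081, 0.002], [0.081, 0.997, 0.0], [-0.002, 0.0, -1.0]]
ft_force: [-5.3, 2.5, 24.1]
grip_width: 0.2
gripper_force: 11.7
```

>>> {"fn": "carry_out", "kwargs": {
  "plan": [0, 0, -0.1, 0, 0, 0, 0, 0, -0.5, 0, 0, 0, 0, 0, -1.4, 0, 0, 0, 0, 0, -2.4, 0, 0, 0, 0, 0, -3.4, 0, 0, 0, 0, 0, -3.7, 0, 0, 0, 0, 0, -3.7, 0, 0, 0, 0, 0, -3.7, 0, 0, 0],
  "grip": 90
}}

```text
time: 4.3
ee_pos: [459.5, -8.3, 201.0]
orientation: [[-0.997, 0.082, 0.003], [0.082, 0.997, -0.0], [-0.003, -0.0, -1.0]]
ft_force: [-0.5, 0.1, -1.1]
grip_width: 49.5
gripper_force: 0.0
```

```bash
python3 - <<'E'
from h import *
C=cloud(shot('wrist')); rect(C,(478,-7),70,20,100); rect(C,(478,-7),70,48,100)
C=cloud(shot('wrist'));q=C[...,:2]-[478.5,-7];m=(abs(q[...,0])<24)&(abs(q[...,1])<26)&(C[...,2]>30);P=C[m]
print(np.linalg.lstsq(np.c_[P[:,:2]-[478.5,-7],np.ones(len(P))],P[:,2],rcond=None)[0])
C=cloud(shot('top'));rect(C,(478,-7),70,48,100)
# medium pick: case yaw -33.8; centre
delta([447.8,284.7,130],down(146.2));delta([447.8,284.7,130],down(-33.8))
print(ctrl.sense()['joint_positions'].round(2))
E
```

```text
5431 [array([478.6,  -6.7]), array([96.7, 63. ]), np.float64(85.5)] [473.7  -6.2  56.4]
4996 [array([478.6,  -6.7]), array([96.7, 63. ]), np.float64(85.5)] [476.4  -6.4  56.5]
[-1.70492217  2.27527038 75.95219934]
shift [0.838 7.273 1.723] rot [  0.07  -0.19 -60.88] t 4.45 ee [457.7  -8.  199. ]
shift [0.838 7.273 1.723] rot [-2.2000e-01 -8.0000e-02  1.1912e+02] t 4.45 ee [457.7  -8.  199. ]
[-0.04  0.35  0.01  1.98 -0.    0.82  1.46]
```

>>> {"fn": "carry_out", "kwargs": {
  "plan": [0.1, 0.8, 0, 0, 0, 7, 0.2, 1.6, 0, 0, 0, 14, 0.3, 2.4, 0, 0, 0, 21, 0.4, 3.2, 0, 0, 0, 28, 0.5, 4, 0, 0, 0, 35, 0.6, 4.8, 0, 0, 0, 42, 0.7, 5.6, 0, 0, 0, 49, 0.8, 6.4, 0, 0, 0, 56, 0.8, 7.0, 0, 0, 0, 63, 0.84, 7.27, 0.5, 0, 0, 70, 0.84, 7.27, 1, 0, 0, 77, 0.84, 7.27, 1.5, 0, 0, 84],
  "grip": 90
}}

```text
time: 5.45
ee_pos: [447.9, 285.8, 138.1]
orientation: [[-0.02, 1.0, -0.002], [1.0, 0.02, -0.002], [-0.002, -0.002, -1.0]]
ft_force: [-0.5, 0.4, -0.2]
grip_width: 89.9
gripper_force: 0.0
```

```bash
python3 - <<'E'
from h import *
delta([447.8,284.7,70],down(-33.8));print(ctrl.sense()['joint_positions'].round(2))
E
```

```text
shift [-0.024 -0.     1.704] rot [-0.06  0.12 34.95] t 5.45 ee [447.9 285.8 138.1]
[-0.82  0.55  0.31  1.87 -0.23  0.76 -0.36]
```

>>> {"fn": "carry_out", "kwargs": {
  "plan": [0, 0, 0.3, 0, 0, 7, 0, 0, 0.6, 0, 0, 14, 0, 0, 0.9, 0, 0, 21, -0.02, 0, 1.2, 0, 0, 28, -0.02, 0, 1.5, 0, 0, 35, -0.02, 0, 1.7, 0, 0, 35, -0.02, 0, 1.7, 0, 0, 35, -0.02, 0, 1.7, 0, 0, 35]
}}

```text
time: 6.12
ee_pos: [448.3, 283.6, 71.6]
orientation: [[0.552, 0.834, -0.002], [0.834, -0.552, -0.002], [-0.002, -0.0, -1.0]]
ft_force: [-0.1, -0.5, -0.6]
grip_width: 90.0
gripper_force: 0.0
```

```bash
python3 - <<'E'
from h import *
delta([447.8,284.7,12],down(-33.8));print(ctrl.sense()['joint_positions'].round(2))
E
```

```text
shift [ 0.02  -0.025  1.491] rot [-0.03  0.14  0.29] t 6.12 ee [448.3 283.6  71.6]
[-0.88  0.67  0.43  1.93 -0.44  0.64 -0.76]
```

>>> {"fn": "carry_out", "kwargs": {
  "plan": [0.02, -0.02, 0.4, 0, 0, 0.3, 0.02, -0.02, 0.8, 0, 0, 0.3, 0.02, -0.02, 1.2, 0, 0, 0.3, 0.02, -0.02, 1.45, 0, 0, 0.3, 0.02, -0.02, 1.49, 0, 0, 0.3, 0.02, -0.02, 1.49, 0, 0, 0.3, 0.02, -0.02, 1.49, 0, 0, 0.3]
}}

```text
time: 6.7
ee_pos: [449.3, 285.3, 13.8]
orientation: [[0.558, 0.83, 0.001], [0.83, -0.558, 0.001], [0.001, 0.001, -1.0]]
ft_force: [0.5, 0.1, 0.9]
grip_width: 89.8
gripper_force: 0.0
```

>>> {"fn": "carry_out", "kwargs": {
  "plan": [0, 0, 0, 0, 0, 0, 0, 0, 0, 0, 0, 0, 0, 0, 0, 0, 0, 0, 0, 0, 0, 0, 0, 0, 0, 0, 0, 0, 0, 0, 0, 0, 0, 0, 0, 0, 0, 0, 0, 0, 0, 0, 0, 0, 0, 0, 0, 0],
  "grip": 45,
  "force": 25
}}

```text
time: 7.37
ee_pos: [448.6, 285.3, 13.3]
orientation: [[0.558, 0.83, -0.0], [0.83, -0.558, 0.0], [0.0, -0.0, -1.0]]
ft_force: [-1.0, 0.2, 3.6]
grip_width: 62.2
gripper_force: 25.0
```

>>> {"fn": "carry_out", "kwargs": {
  "plan": [0, 0, -0.1, 0, 0, 0, 0, 0, -0.4, 0, 0, 0, 0, 0, -0.9, 0, 0, 0, 0, 0, -1.5, 0, 0, 0, 0, 0, -2.1, 0, 0, 0, 0, 0, -2.7, 0, 0, 0, 0, 0, -3.1, 0, 0, 0, 0, 0, -3.1, 0, 0, 0, 0, 0, -3.1, 0, 0, 0]
}}

```text
time: 8.12
ee_pos: [448.4, 285.1, 137.0]
orientation: [[0.559, 0.829, 0.0], [0.829, -0.559, 0.0], [0.0, 0.0, -1.0]]
ft_force: [-1.0, 0.2, -2.8]
grip_width: 62.0
gripper_force: 25.0
```

```bash
python3 - <<'E'
from h import *
delta([478.7,-5.8,130],down(-4.4));s=ctrl.sense();print(s['joint_positions'].round(2),s['ft_force'],s['grip_width'])
E
```

```text
shift [-5.609  4.69   0.174] rot [ 1.000e-02 -2.000e-02 -2.955e+01] t 8.12 ee [448.4 285.1 137. ]
[-0.93  0.58  0.5   1.88 -0.38  0.78 -0.82] [-0.98005989  0.20605984 -2.75654004] 62.007918263392675
```

>>> {"fn": "carry_out", "kwargs": {
  "plan": [-0.3, 0.25, 0, 0, 0, -3, -1, 0.85, 0, 0, 0, -7, -1.7, 1.4, 0, 0, 0, -11, -2.4, 2.0, 0, 0, 0, -15, -3.1, 2.6, 0, 0, 0, -19, -3.8, 3.2, 0, 0, 0, -23, -4.5, 3.75, 0, 0, 0, -27, -5.2, 4.3, 0, 0, 0, -29.5, -5.6, 4.69, 0.1, 0, 0, -29.5, -5.6, 4.69, 0.17, 0, 0, -29.5, -5.6, 4.69, 0.17, 0, 0, -29.5, -5.6, 4.69, 0.17, 0, 0, -29.5]
}}

```text
time: 9.12
ee_pos: [477.7, -4.6, 128.8]
orientation: [[0.077, 0.997, -0.004], [0.997, -0.077, 0.001], [0.0, -0.004, -1.0]]
ft_force: [-1.0, 0.5, -3.0]
grip_width: 62.2
gripper_force: 25.0
```

>>> {"fn": "carry_out", "kwargs": {
  "plan": [0, 0, 0, 0, 0, 0, 0, 0, 0, 0, 0, 0, 0, 0, 0, 0, 0, 0]
}}

```text
time: 9.37
ee_pos: [478.9, -4.1, 130.1]
orientation: [[0.075, 0.997, -0.0], [0.997, -0.075, 0.0], [0.0, -0.0, -1.0]]
ft_force: [-0.3, -0.8, -3.0]
grip_width: 61.5
gripper_force: 25.0
```

```bash
python3 - <<'E'
from h import *
s=ctrl.sense();print(s['ee_pos'])
for n in('top','scene'):
    C=cloud(shot(n,n+'3.png'));print(n); rect(C,(478.6,-7),85,150,170); rect(C,(478.6,-7),58,30,70)
    m=(np.hypot(C[...,0]-478,C[...,1]+7)<70)&(C[...,2]>110)&(C[...,2]<172);P=C[m];print(m.sum(),np.percentile(P,[2,98],axis=0).round(1) if m.sum() else '')
delta([478.7,-5.8,80],down(-4.4))
a=cv2.imread('pics/top3.png')[190:280,220:330];b=cv2.imread('pics/scene3.png')[170:290,190:320]
cv2.imwrite('pics/c3.png',np.hstack([cv2.resize(a,(440,360)),cv2.resize(b,(360,360))]))
E
```

```text
[478.9296534  -4.1291802 130.0950987]
top
91 [array([466.8, -46.3]), array([11.4, 45.9]), np.float64(84.6)] [465.2 -46.6 159.7]
20 [array([447.2, -45.6]), array([10.6,  7.2]), np.float64(89.7)] [446.3 -45.4  57.8]
106 [[444.3 -53.4 139. ]
 [491.7 -39.8 165.9]]
scene
707 [array([476.5, -11.8]), array([88.8, 99.7]), np.float64(12.3)] [480.2 -15.8 159.7]
746 [array([476.8,  -7.5]), array([100.6,  63.4]), np.float64(87.1)] [470.4 -22.6  54.3]
1036 [[432.5 -55.3 124.5]
 [516.9  35.1 168.3]]
shift [-0.03  -0.007  1.257] rot [ 0.   -0.01  0.03] t 9.47 ee [479.1  -4.6 130.3]
```

View pics/c3.png

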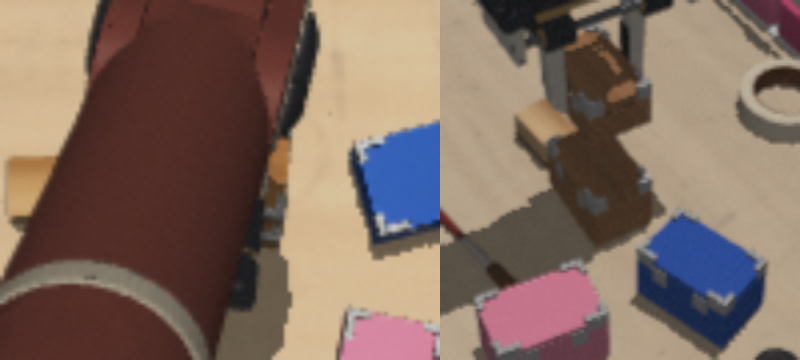

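The scene crop shows the medium case held level straight above the large one. The top view is blocked by the arm. I'll compare the two end faces in the scene depth.

```bash
python3 - <<'E'
from h import *
C=cloud(shot('scene'))
th=np.radians(-4.4);ax=np.array([np.cos(th),np.sin(th)]);ay=np.array([-ax[1],ax[0]])
q=C[...,:2]-[478.6,-6.7];a=q@ax;b=q@ay;z=C[...,2]
for n,z0,z1 in(('held',130,152),('large',12,48)):
    m=(abs(a)<20)&(b<-40)&(b>-58)&(z>z0)&(z<z1)
    print(n,'end face b',m.sum(),np.median(b[m]),np.polyfit(a[m],b[m],1))
    m=(a<-24)&(a>-40)&(abs(b)<40)&(z>z0)&(z<z1); print('   front a',m.sum(),np.median(a[m]))
delta([478.7,-5.8,80],down(-4.4))
E
```

```text
held end face b 102 -46.2635935213042 [ 3.51193746e-03 -4.62623453e+01]
   front a 62 -31.732884401518497
large end face b 133 -47.531511753885695 [ 2.88059328e-03 -4.74323349e+01]
   front a 127 -31.27340701537256
shift [-0.026 -0.008  1.258] rot [ 0.   -0.    0.02] t 9.52 ee [479.1  -4.8 130.3]
```

>>> {"fn": "carry_out", "kwargs": {
  "plan": [-0.03, 0, 0.3, 0, 0, 0, -0.03, 0, 0.6, 0, 0, 0, -0.03, 0, 0.9, 0, 0, 0, -0.03, 0, 1.1, 0, 0, 0, -0.03, 0, 1.25, 0, 0, 0, -0.03, 0, 1.25, 0, 0, 0, -0.03, 0, 1.25, 0, 0, 0]
}}

```text
time: 10.1
ee_pos: [479.1, -6.7, 80.3]
orientation: [[0.078, 0.997, -0.0], [0.997, -0.078, -0.0], [-0.0, -0.0, -1.0]]
ft_force: [-0.4, -0.3, -3.4]
grip_width: 61.8
gripper_force: 25.0
```

```bash
python3 - <<'E'
from h import *
C=cloud(shot('scene'))
th=np.radians(-4.4);ax=np.array([np.cos(th),np.sin(th)]);ay=np.array([-ax[1],ax[0]])
q=C[...,:2]-[478.6,-6.7];a=q@ax;b=q@ay;z=C[...,2]
for n,z0,z1 in(('held',78,104),('large',12,48)):
    m=(abs(a)<20)&(b<-40)&(b>-58)&(z>z0)&(z<z1)
    print(n,'end face b',m.sum(),np.median(b[m]),np.polyfit(a[m],b[m],1))
    m=(a<-24)&(a>-40)&(abs(b)<40)&(z>z0)&(z<z1); print('   front a',m.sum(),np.median(a[m]))
delta([478.7,-5.8,68.5],down(-4.4))
E
```

```text
held end face b 106 -48.085787090101874 [ 1.19364598e-02 -4.81614338e+01]
   front a 62 -31.465354209338564
large end face b 128 -47.158349819596374 [ 3.17939591e-03 -4.72086883e+01]
   front a 120 -31.422988628471913
shift [ 0.021 -0.018  0.302] rot [ 0.04  0.   -0.06] t 10.15 ee [479.3  -6.7  80.6]
```

Aligned to about 1 mm. Lowering slowly.

>>> {"fn": "carry_out", "kwargs": {
  "plan": [0.02, -0.01, 0.04, 0, 0, 0, 0.02, -0.01, 0.09, 0, 0, 0, 0.02, -0.01, 0.14, 0, 0, 0, 0.02, -0.01, 0.18, 0, 0, 0, 0.02, -0.01, 0.22, 0, 0, 0, 0.02, -0.01, 0.25, 0, 0, 0, 0.02, -0.01, 0.27, 0, 0, 0, 0.02, -0.01, 0.28, 0, 0, 0, 0.02, -0.01, 0.29, 0, 0, 0, 0.02, -0.01, 0.29, 0, 0, 0]
}}

```text
time: 10.98
ee_pos: [478.6, -5.9, 68.6]
orientation: [[0.078, 0.997, -0.0], [0.997, -0.078, -0.0], [-0.0, -0.0, -1.0]]
ft_force: [0.1, 0.7, -2.3]
grip_width: 61.8
gripper_force: 25.0
```

>>> {"fn": "carry_out", "kwargs": {
  "plan": [0, 0, 0.01, 0, 0, 0, 0, 0, 0.02, 0, 0, 0, 0, 0, 0.02, 0, 0, 0]
}}

```text
time: 11.23
ee_pos: [478.7, -5.8, 68.2]
orientation: [[0.078, 0.997, 0.0], [0.997, -0.078, 0.0], [0.0, 0.0, -1.0]]
ft_force: [-1.3, -0.3, 1.2]
grip_width: 62.1
gripper_force: 25.0
```

>>> {"fn": "carry_out", "kwargs": {
  "plan": [0, 0, 0, 0, 0, 0, 0, 0, 0, 0, 0, 0, 0, 0, 0, 0, 0, 0, 0, 0, 0, 0, 0, 0, 0, 0, 0, 0, 0, 0, 0, 0, -0.3, 0, 0, 0, 0, 0, -0.8, 0, 0, 0, 0, 0, -1.5, 0, 0, 0, 0, 0, -2.3, 0, 0, 0, 0, 0, -3, 0, 0, 0, 0, 0, -3, 0, 0, 0],
  "grip": 86
}}

```text
time: 12.15
ee_pos: [482.2, -6.3, 192.8]
orientation: [[0.078, 0.997, 0.011], [0.997, -0.078, 0.0], [0.001, 0.011, -1.0]]
ft_force: [0.1, -0.9, 0.4]
grip_width: 86.1
gripper_force: 0.0
```

```bash
python3 - <<'E'
from h import *
C=cloud(shot('wrist'))
rect(C,(478.6,-7),70,85,115)
Q=rect(C,(567,-276),65,50,75)
C=cloud(shot('scene'));rect(C,(478.6,-7),70,85,115)
print(ctrl.sense()['joint_positions'].round(2))
delta([566.5,-276,150],down(-2.5));
E
```

```text
7090 [array([478.2,  -7.1]), array([96.5, 63.1]), np.float64(85.8)] [478.6  -3.   99.4]
712 [array([ 569.2, -246.1]), array([36.9, 34.9]), np.float64(88.1)] [ 568.5 -237.9   62.8]
728 [array([477.5,  -6.7]), array([99.5, 63.9]), np.float64(85.7)] [474.2 -12.1  97.5]
[-0.3   0.41  0.37  1.95 -0.2   0.81  0.1 ]
shift [-6.569  2.699  0.97 ] rot [ 0.14 -0.03 -1.95] t 12.25 ee [479.1  -5.7 188.7]
```

>>> {"fn": "carry_out", "kwargs": {
  "plan": [-0.5, 0.2, 0, 0, 0, -2, -1.4, 0.6, 0, 0, 0, -2, -2.3, 0.9, 0, 0, 0, -2, -3.2, 1.3, 0, 0, 0, -2, -4.1, 1.7, 0, 0, 0, -2, -5, 2.1, 0, 0, 0, -2, -5.9, 2.4, 0.2, 0, 0, -2, -6.4, 2.67, 0.7, 0, 0, -2, -6.57, 2.67, 1.4, 0, 0, -2, -6.57, 2.67, 2, 0, 0, -2, -6.57, 2.67, 2, 0, 0, -2, -6.57, 2.67, 2, 0, 0, -2],
  "grip": 60
}}

```text
time: 13.25
ee_pos: [563.0, -275.0, 105.1]
orientation: [[0.043, 0.999, -0.006], [0.999, -0.043, 0.003], [0.003, -0.006, -1.0]]
ft_force: [-0.2, -0.4, -0.4]
grip_width: 59.7
gripper_force: 0.0
```

```bash
python3 - <<'E'
from h import *
C=cloud(shot('wrist','w4.png'))
Q=rect(C,(567,-276),65,50,75); rect(C,(471,-278),40,50,75)
delta([566,-276,30],down(-2.5))
E
```

```text
5192 [array([ 568.2, -277.3]), array([97.2, 34.8]), np.float64(88.7)] [ 568.2 -271.5   63.3]
2210 [array([ 472.7, -278.5]), array([40. , 40.6]), np.float64(43.3)] [ 474.  -277.1   58.2]
shift [-0.013  0.043  1.929] rot [-0.1  -0.06  0.07] t 13.3 ee [ 564.4 -275.5  107.1]
```

View pics/w4.png

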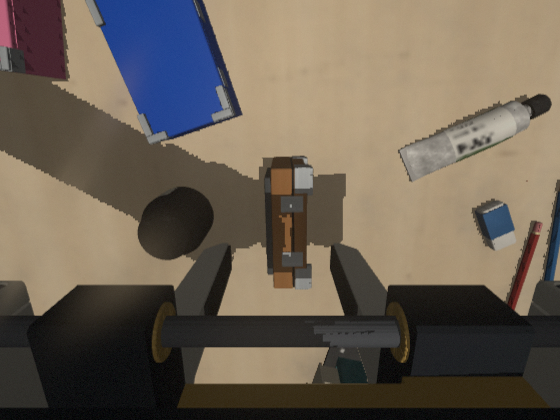

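The wrist view shows the small case on edge at (290,222), centred between the open fingers, with the jar clear to the left at (176,222).

>>> {"fn": "carry_out", "kwargs": {
  "plan": [-0.05, 0.05, 0.4, 0, 0, 0, -0.05, 0.05, 0.8, 0, 0, 0, -0.05, 0.05, 1.2, 0, 0, 0, -0.05, 0.05, 1.6, 0, 0, 0, -0.05, 0.05, 1.85, 0, 0, 0, -0.05, 0.05, 1.93, 0, 0, 0, -0.05, 0.05, 1.93, 0, 0, 0, -0.05, 0.05, 1.93, 0, 0, 0]
}}

```text
time: 13.97
ee_pos: [567.4, -278.5, 31.9]
orientation: [[0.043, 0.999, 0.002], [0.999, -0.043, -0.001], [-0.001, 0.002, -1.0]]
ft_force: [0.4, -0.1, 1.4]
grip_width: 60.1
gripper_force: 0.0
```

>>> {"fn": "carry_out", "kwargs": {
  "plan": [0, 0, 0, 0, 0, 0, 0, 0, 0, 0, 0, 0, 0, 0, 0, 0, 0, 0, 0, 0, 0, 0, 0, 0, 0, 0, 0, 0, 0, 0, 0, 0, 0, 0, 0, 0, 0, 0, 0, 0, 0, 0, 0, 0, 0, 0, 0, 0],
  "grip": 20,
  "force": 20
}}

```text
time: 14.63
ee_pos: [566.7, -278.3, 30.9]
orientation: [[0.043, 0.999, 0.0], [0.999, -0.043, -0.0], [-0.0, 0.0, -1.0]]
ft_force: [-0.2, 1.0, 2.9]
grip_width: 30.8
gripper_force: 19.9
```

>>> {"fn": "carry_out", "kwargs": {
  "plan": [0, 0, -0.1, 0, 0, 0, 0, 0, -0.5, 0, 0, 0, 0, 0, -1.1, 0, 0, 0, 0, 0.3, -1.5, -3, 0, 0, 0, 0.7, -1.5, -8, 0, 0, 0, 1.1, -1.5, -14, 0, 0, 0, 1.5, -1.5, -20, 0, 0, 0, 1.8, -1.5, -26, 0, 0, 0, 1.9, -1.5, -32, 0, 0, 0, 1.9, -1.5, -33, 0, 0, 0, 1.9, -1.5, -33, 0, 0, 0, 1.9, -1.5, -33, 0, 0]
}}

```text
time: 15.63
ee_pos: [641.1, -282.5, 89.6]
orientation: [[0.045, 0.839, 0.542], [0.999, -0.039, -0.023], [0.002, 0.542, -0.84]]
ft_force: [0.3, -0.9, -1.6]
grip_width: 30.9
gripper_force: 19.9
```

```bash
python3 - <<'E'
from h import *
s=ctrl.sense();print(s['joint_positions'].round(2),s['orientation'].round(3) ,s['grip_width'])
C=cloud(shot('scene','s5.png'));shot('top','t5.png')
m=(abs(C[...,0]-640)<70)&(abs(C[...,1]+277)<60)&(C[...,2]>20)&(C[...,2]<150);P=C[m];print(np.percentile(P,[1,99],axis=0).round(1))
delta([642,-278,32.5],down(-2.5,-33))
a=cv2.imread('pics/scene5.png') if 0 else cv2.imread('pics/s5.png')[170:350,280:480]
b=cv2.imread('pics/t5.png')[110:260,310:450]
cv2.imwrite('pics/c5.png',np.hstack([cv2.resize(a,(440,396)),cv2.resize(b,(360,396))]))
E
```

```text
[ 0.71  0.72 -0.35  1.9  -0.59  0.03  1.05] [[ 0.045  0.839  0.542]
 [ 0.999 -0.039 -0.023]
 [ 0.002  0.542 -0.84 ]] 30.898838338801802
[[ 603.8 -329.6   64.5]
 [ 663.8 -264.3  142. ]]
shift [ 0.086 -0.823  1.206] rot [-0.01 -0.01  0.08] t 15.73 ee [ 643.2 -281.5   90.9]
```

View pics/c5.png

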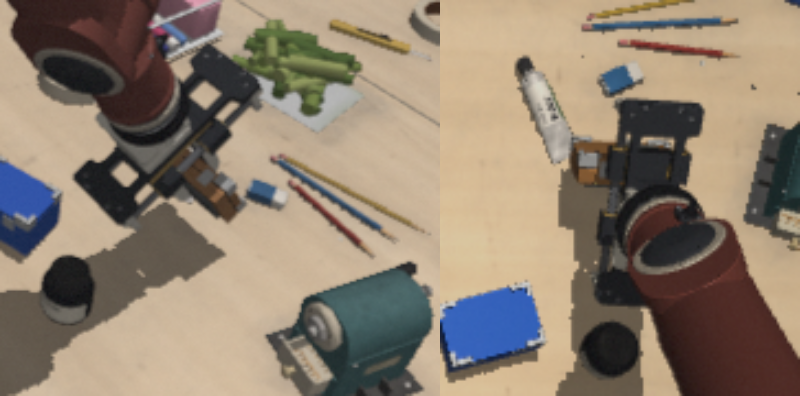

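The scene crop shows the small case held tilted, lid up and outwards, with free table below it. The jar is at (68,290) in the crop and clear.

>>> {"fn": "carry_out", "kwargs": {
  "plan": [0.02, -0.1, 0.15, 1, 0, 0, 0.04, -0.25, 0.35, 2, 0, 0, 0.05, -0.4, 0.6, 3, 0, 0, 0.05, -0.55, 0.85, 3, 0, 0, 0.05, -0.7, 1.0, 3, 0, 0, 0.05, -0.75, 1.1, 3, 0, 0, 0.05, -0.77, 1.13, 3, 0, 0, 0.05, -0.78, 1.15, 3, 0, 0, 0.05, -0.79, 1.17, 3, 0, 0, 0.05, -0.79, 1.17, 3, 0, 0]
}}

```text
time: 16.57
ee_pos: [643.3, -279.7, 34.6]
orientation: [[0.041, 0.868, 0.496], [0.999, -0.036, -0.02], [0.001, 0.496, -0.868]]
ft_force: [0.9, 0.9, -1.6]
grip_width: 31.0
gripper_force: 19.9
```

```bash
python3 - <<'E'
from h import *
s=ctrl.sense();print(s['joint_positions'].round(2))
delta([644,-280,32],down(-2.5,-30))
E
```

```text
[ 0.66  0.81 -0.29  1.88 -1.25  0.01  1.71]
shift [-0.006 -0.016  0.064] rot [-0.26 -0.11  0.12] t 16.57 ee [ 643.3 -279.7   34.6]
```

>>> {"fn": "carry_out", "kwargs": {
  "plan": [0, -0.01, 0.02, 1, 0, 0, 0, -0.02, 0.03, 2, 0, 0, 0, -0.03, 0.05, 3, 0, 0, 0, -0.04, 0.06, 3, 0, 0, 0, -0.04, 0.06, 3, 0, 0]
}}

```text
time: 16.98
ee_pos: [643.8, -278.7, 32.4]
orientation: [[0.039, 0.892, 0.451], [0.999, -0.035, -0.017], [0.001, 0.451, -0.892]]
ft_force: [0.4, 1.1, -1.3]
grip_width: 30.6
gripper_force: 19.9
```

```bash
python3 - <<'E'
from h import *
s=ctrl.sense();print(s['joint_positions'].round(3))
delta([644,-280,32],down(-2.5,-28))
E
```

```text
[ 0.465  0.789 -0.005  1.85  -1.206  0.197  1.583]
shift [-0.033  0.     0.013] rot [-1.18 -0.16  0.24] t 16.98 ee [ 643.8 -278.7   32.4]
```

Just at contact; opening to let it lie back on the lower finger.

>>> {"fn": "carry_out", "kwargs": {
  "plan": [0, 0, 0.01, 0, 0, 0, 0, 0, 0.02, 0, 0, 0, 0, 0, 0.02, 0, 0, 0, 0, 0, 0.02, 0, 0, 0, 0, 0, 0.02, 0, 0, 0, 0, 0, 0.02, 0, 0, 0, 0, 0, 0.02, 0, 0, 0],
  "grip": 66
}}

```text
time: 17.57
ee_pos: [642.6, -280.8, 32.0]
orientation: [[0.043, 0.892, 0.451], [0.999, -0.039, -0.018], [0.001, 0.451, -0.893]]
ft_force: [-0.4, -0.6, 1.0]
grip_width: 65.7
gripper_force: 0.3
```

```bash
python3 - <<'E'
from h import *
s=ctrl.sense();print(s['joint_positions'].round(3))
C=cloud(shot('scene','s6.png'));shot('wrist','w6.png')
a=cv2.imread('pics/s6.png')[170:350,280:480]
b=cv2.imread('pics/w6.png')
cv2.imwrite('pics/c6.png',np.hstack([cv2.resize(a,(400,360)),cv2.resize(b,(400,360))]))
E
```

```text
[ 0.47   0.79  -0.007  1.85  -1.206  0.196  1.583]
```

View pics/c6.png

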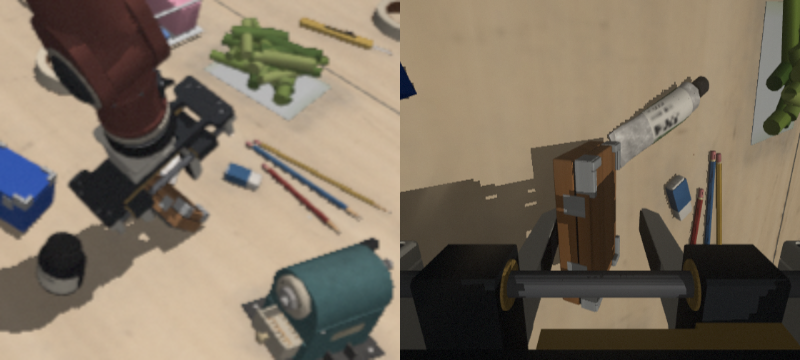

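The scene crop shows the case leaning back against the lower finger; the wrist view shows the same at (585,225). Opening more lets it down further before I withdraw.

>>> {"fn": "carry_out", "kwargs": {
  "plan": [0, 0, 0, 0, 0, 0, 0, 0, 0, 0, 0, 0, 0, 0, 0, 0, 0, 0, 0, 0, 0, 0, 0, 0, 0, 0, -0.1, 0, 0, 0, 0, 0, -0.3, 0, 0, 0, 0, 0, -0.5, 0, 0, 0, 0, 0, -0.8, 0, 0, 0, 0, 0, -1.2, 0, 0, 0, 0, 0, -1.8, 0, 0, 0, 0, 0, -2.5, 0, 0, 0, 0, 0, -2.5, 0, 0, 0],
  "grip": 88
}}

```text
time: 18.67
ee_pos: [597.8, -280.8, 127.2]
orientation: [[0.044, 0.889, 0.456], [0.999, -0.038, -0.023], [-0.003, 0.457, -0.89]]
ft_force: [0.5, -0.9, 0.1]
grip_width: 87.8
gripper_force: 0.0
```

```bash
python3 - <<'E'
from h import *
s=ctrl.sense();print(s['joint_positions'].round(3),s['ee_pos'])
C=cloud(shot('scene'));rect(C,(625,-278),70,22,60)
C=cloud(shot('wrist'));Q=rect(C,(625,-278),70,22,60)
C=cloud(shot('top'));Q=rect(C,(625,-278),70,22,60)
delta([622,-278,110],down(-2.5))
E
```

```text
[ 0.368  0.604  0.204  1.919 -1.054  0.37   1.419] [ 597.80719533 -280.77976255  127.16705631]
867 [array([ 613.5, -276.6]), array([96.8, 64.8]), np.float64(88.0)] [ 612.  -282.5   30.9]
7290 [array([ 614.2, -277.2]), array([97.2, 63. ]), np.float64(88.8)] [ 611.1 -272.7   32.5]
534 [array([ 614.2, -258.5]), array([62.4, 63. ]), np.float64(88.9)] [ 614.8 -256.3   30.4]
shift [0.031 0.395 0.541] rot [26.89 -0.1   0.1 ] t 18.82 ee [ 598.1 -278.3  122.2]
```

>>> {"fn": "carry_out", "kwargs": {
  "plan": [0.03, 0.1, 0, 6, 0, 0, 0.03, 0.15, 0, 13, 0, 0, 0.03, 0.2, 0.2, 20, 0, 0, 0.03, 0.22, 0.4, 26.9, 0, 0, 0.03, 0.22, 0.6, 26.9, 0, 0, 0.03, 0.22, 0.8, 26.9, 0, 0, 0.03, 0.22, 0.8, 26.9, 0, 0, 0.03, 0.22, 0.8, 26.9, 0, 0]
}}

```text
time: 19.48
ee_pos: [618.3, -278.5, 95.2]
orientation: [[0.044, 0.999, -0.004], [0.999, -0.044, 0.003], [0.003, -0.004, -1.0]]
ft_force: [-0.2, -0.4, -0.2]
grip_width: 88.1
gripper_force: 0.0
```

```bash
python3 - <<'E'
from h import *
C=cloud(shot('wrist'));Q=rect(C,(614,-277),70,22,45)
delta([614.2,-277.2,10],down(-1.5))
print(ctrl.sense()['joint_positions'].round(3))
E
```

```text
8886 [array([ 614.7, -277.1]), array([96.8, 63.1]), np.float64(88.7)] [ 614.9 -272.4   32.5]
shift [ 0.04  -0.098  2.158] rot [-0.16 -0.13 -1.06] t 19.53 ee [ 618.3 -279.2   96.3]
[ 0.062  0.864  0.639  1.473 -0.57   0.999  0.803]
```

>>> {"fn": "carry_out", "kwargs": {
  "plan": [0.04, -0.09, 0.3, 0, 0, -1.1, 0.04, -0.09, 0.7, 0, 0, -1.1, 0.04, -0.09, 1.1, 0, 0, -1.1, 0.04, -0.09, 1.5, 0, 0, -1.1, 0.04, -0.09, 1.9, 0, 0, -1.1, 0.04, -0.09, 2.1, 0, 0, -1.1, 0.04, -0.09, 2.16, 0, 0, -1.1, 0.04, -0.09, 2.16, 0, 0, -1.1, 0.04, -0.09, 2.16, 0, 0, -1.1]
}}

```text
time: 20.28
ee_pos: [616.7, -277.3, 11.5]
orientation: [[0.024, 1.0, 0.0], [1.0, -0.024, 0.001], [0.001, 0.0, -1.0]]
ft_force: [0.0, -0.0, 0.0]
grip_width: 88.3
gripper_force: 0.0
```

>>> {"fn": "carry_out", "kwargs": {
  "plan": [0, 0, 0, 0, 0, 0, 0, 0, 0, 0, 0, 0, 0, 0, 0, 0, 0, 0, 0, 0, 0, 0, 0, 0, 0, 0, 0, 0, 0, 0, 0, 0, 0, 0, 0, 0, 0, 0, 0, 0, 0, 0, 0, 0, 0, 0, 0, 0],
  "grip": 45,
  "force": 25
}}

```text
time: 20.95
ee_pos: [616.1, -276.5, 10.6]
orientation: [[0.023, 1.0, -0.002], [1.0, -0.023, 0.002], [0.002, -0.002, -1.0]]
ft_force: [-2.1, 0.5, 3.8]
grip_width: 61.7
gripper_force: 25.0
```

>>> {"fn": "carry_out", "kwargs": {
  "plan": [0, 0, -0.1, 0, 0, 0, 0, 0, -0.5, 0, 0, 0, 0, 0, -1.1, 0, 0, 0, 0, 0, -1.8, 0, 0, 0, 0, 0, -2.6, 0, 0, 0, 0, 0, -3.4, 0, 0, 0, 0, 0, -4, 0, 0, 0, 0, 0, -4, 0, 0, 0, 0, 0, -4, 0, 0, 0]
}}

```text
time: 21.7
ee_pos: [617.3, -276.9, 171.2]
orientation: [[0.023, 1.0, 0.001], [1.0, -0.023, 0.001], [0.001, 0.001, -1.0]]
ft_force: [-0.4, 0.5, -3.2]
grip_width: 61.7
gripper_force: 25.0
```

```bash
python3 - <<'E'
from h import *
delta([478.2,-7.0,165],down(-4.4));print(ctrl.sense()['joint_positions'].round(3))
E
```

```text
shift [ 6.667 -3.63   0.155] rot [ 0.06 -0.05  3.1 ] t 21.7 ee [ 617.3 -276.9  171.2]
[ 0.043  0.783  0.678  1.411 -0.514  1.126  0.777]
```

>>> {"fn": "carry_out", "kwargs": {
  "plan": [0.3, -0.15, 0, 0, 0, 0, 1.0, -0.55, 0, 0, 0, 1, 1.8, -1.0, 0, 0, 0, 2, 2.6, -1.4, 0, 0, 0, 3, 3.4, -1.85, 0, 0, 0, 3.1, 4.2, -2.3, 0, 0, 0, 3.1, 5, -2.7, 0, 0, 0, 3.1, 5.8, -3.15, 0, 0, 0, 3.1, 6.4, -3.5, 0, 0, 0, 3.1, 6.66, -3.63, 0, 0, 0, 3.1, 6.67, -3.63, 0, 0, 0, 3.1, 6.67, -3.63, 0, 0, 0, 3.1]
}}

```text
time: 22.7
ee_pos: [476.9, -6.0, 169.7]
orientation: [[0.075, 0.997, -0.004], [0.997, -0.075, 0.001], [0.001, -0.004, -1.0]]
ft_force: [0.4, -0.1, -1.7]
grip_width: 62.2
gripper_force: 25.0
```

```bash
cat > al.py <<'E'
from h import *
import sys
C=cloud(shot('scene'));zb=ctrl.sense()['ee_pos'][2]-10.6
th=np.radians(-4.4);ax=np.array([np.cos(th),np.sin(th)]);ay=np.array([-ax[1],ax[0]])
q=C[...,:2]-[478.6,-6.7];a=q@ax;b=q@ay;z=C[...,2]
for n,z0,z1 in(('held',zb+8,zb+29),('medium',64,95)):
    m=(abs(a)<20)&(b<-40)&(b>-58)&(z>z0)&(z<z1)
    print(n,'end face b',m.sum(),np.median(b[m]),np.polyfit(a[m],b[m],1))
    m=(a<-24)&(a>-40)&(abs(b)<40)&(z>z0)&(z<z1); print('   front a',m.sum(),np.median(a[m]))
delta([478.2,-6.6,122],down(-4.4));delta([478.2,-6.6,109],down(-4.4))
E
python3 al.py
```

```text
held end face b 103 -46.83684210497204 [ 2.42818112e-03 -4.68761899e+01]
   front a 55 -33.591112205681625
medium end face b 122 -47.47566463239083 [ 5.06576260e-03 -4.74380572e+01]
   front a 120 -31.687723709950934
shift [0.02  0.017 1.204] rot [-0.13  0.01 -0.03] t 22.75 ee [477.6  -7.4 170.1]
shift [0.02  0.018 1.529] rot [-0.13  0.01 -0.03] t 22.75 ee [477.6  -7.4 170.1]
```

>>> {"fn": "carry_out", "kwargs": {
  "plan": [0, 0.02, 0.3, 0, 0, 0, 0, 0.02, 0.6, 0, 0, 0, 0, 0.02, 0.9, 0, 0, 0, 0, 0.02, 1.1, 0, 0, 0, 0, 0.02, 1.2, 0, 0, 0, 0, 0.02, 1.2, 0, 0, 0, 0, 0.02, 1.2, 0, 0, 0]
}}

```text
time: 23.33
ee_pos: [478.7, -7.5, 123.0]
orientation: [[0.078, 0.997, -0.001], [0.997, -0.078, 0.001], [0.001, -0.001, -1.0]]
ft_force: [0.3, -0.0, -1.0]
grip_width: 62.0
gripper_force: 25.0
```

```bash
python3 al.py
```

```text
held end face b 97 -48.07349314099183 [-2.27829092e-03 -4.81404271e+01]
   front a 53 -31.811457458228006
medium end face b 126 -47.43492355517583 [ 1.55185908e-03 -4.75588078e+01]
   front a 118 -31.586960211655278
shift [ 0.015 -0.017  0.031] rot [-0.04 -0.06 -0.05] t 23.38 ee [478.8  -7.3 123.2]
shift [ 0.015 -0.017  0.356] rot [-0.04 -0.06 -0.05] t 23.38 ee [478.8  -7.3 123.2]
```

>>> {"fn": "carry_out", "kwargs": {
  "plan": [0.01, -0.01, 0.05, 0, 0, 0, 0.01, -0.01, 0.1, 0, 0, 0, 0.01, -0.01, 0.15, 0, 0, 0, 0.01, -0.01, 0.2, 0, 0, 0, 0.01, -0.01, 0.25, 0, 0, 0, 0.01, -0.01, 0.29, 0, 0, 0, 0.01, -0.01, 0.32, 0, 0, 0, 0.01, -0.01, 0.34, 0, 0, 0, 0.01, -0.01, 0.35, 0, 0, 0, 0.01, -0.01, 0.36, 0, 0, 0, 0.01, -0.01, 0.36, 0, 0, 0]
}}

```text
time: 24.3
ee_pos: [478.0, -6.2, 108.5]
orientation: [[0.077, 0.997, -0.001], [0.997, -0.077, 0.002], [0.001, -0.002, -1.0]]
ft_force: [-0.7, -0.5, -2.1]
grip_width: 61.8
gripper_force: 25.0
```

>>> {"fn": "carry_out", "kwargs": {
  "plan": [0, 0, 0.01, 0, 0, 0, 0, 0, 0.02, 0, 0, 0, 0, 0, 0.03, 0, 0, 0, 0, 0, 0.03, 0, 0, 0]
}}

```text
time: 24.63
ee_pos: [478.0, -6.2, 108.4]
orientation: [[0.077, 0.997, -0.001], [0.997, -0.077, 0.003], [0.003, -0.001, -1.0]]
ft_force: [-2.6, 1.1, 8.5]
grip_width: 62.1
gripper_force: 25.0
```

>>> {"fn": "carry_out", "kwargs": {
  "plan": [0, 0, -0.02, 0, 0, 0, 0, 0, -0.02, 0, 0, 0, 0, 0, -0.02, 0, 0, 0]
}}

```text
time: 24.88
ee_pos: [478.2, -6.3, 108.4]
orientation: [[0.077, 0.997, -0.001], [0.997, -0.077, 0.002], [0.002, -0.001, -1.0]]
ft_force: [-1.0, 0.0, 3.9]
grip_width: 61.8
gripper_force: 25.0
```

>>> {"fn": "carry_out", "kwargs": {
  "plan": [0, 0, 0, 0, 0, 0, 0, 0, 0, 0, 0, 0, 0, 0, 0, 0, 0, 0, 0, 0, 0, 0, 0, 0, 0, 0, 0, 0, 0, 0, 0, 0, -0.3, 0, 0, 0, 0, 0, -0.8, 0, 0, 0, 0, 0, -1.5, 0, 0, 0, 0, 0, -2.3, 0, 0, 0, 0, 0, -2.8, 0, 0, 0, 0, 0, -2.8, 0, 0, 0],
  "grip": 86
}}

```text
time: 25.8
ee_pos: [480.8, -7.2, 223.9]
orientation: [[0.077, 0.997, 0.007], [0.997, -0.077, 0.002], [0.002, 0.007, -1.0]]
ft_force: [0.6, -0.1, 0.1]
grip_width: 86.0
gripper_force: 0.0
```

```bash
python3 - <<'E'
from h import *
d=shot('scene','s9.png');C=cloud(d);rect(C,(478.6,-7),70,118,150)
rect(C,(478.6,-7),56,12,50)
C=cloud(shot('wrist'));rect(C,(478.6,-7),70,118,150)
C=cloud(d);rect(C,(471,-279),40,50,75);rect(C,(478,94),40,22,40)
s=ctrl.sense();print(s['ft_force'],s['ee_pos'])
cv2.imwrite('pics/c9.png',cv2.resize(cv2.imread('pics/s9.png')[130:330,150:400],(750,600)))
E
```

```text
730 [array([477.3,  -5.3]), array([103.5,  64.2]), np.float64(85.2)] [474.3 -11.7 128.6]
192 [array([476.6, -53.7]), array([ 6.1, 57.6]), np.float64(87.4)] [475.4 -53.7  30.6]
7265 [array([477.8,  -7. ]), array([97.1, 62.9]), np.float64(85.5)] [478.2  -2.8 130.4]
237 [array([ 470.9, -278.5]), array([38.9, 39.6]), np.float64(1.6)] [ 469.6 -280.5   56.7]
113 [array([474. ,  96.2]), array([32.3, 58. ]), np.float64(0.8)] [467.  103.8  29.1]
[-0.62888034  0.46754404 -0.81671976] [478.20963345  -6.12752911 220.349937  ]
```

View pics/c9.png

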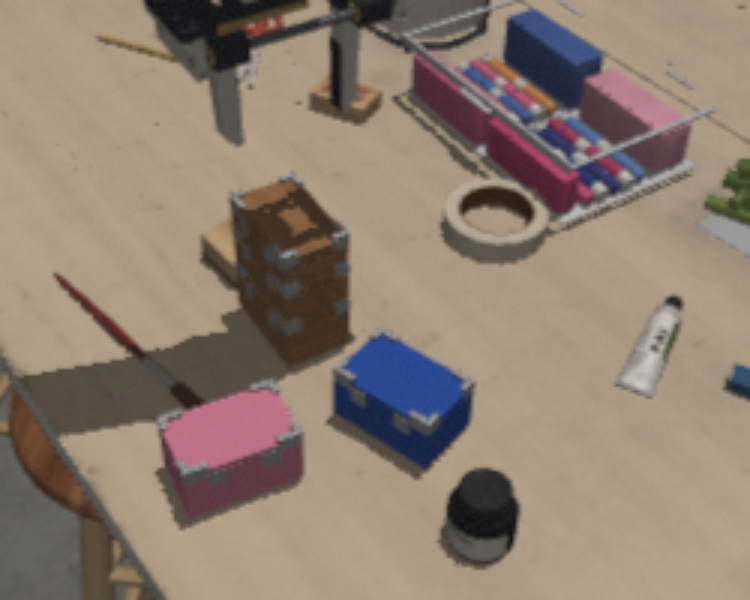

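The crop shows a square three-case column at (290,270), with the gripper clear above it and the jar, tube, tape and sanding block still in place. The top surface is at about 129 mm, so both feet are seated between the corners.

```bash
python3 -c "
from station import ctrl
print(ctrl.close_job())"
```

```text
the job is handed in; nothing more can be done
None
```

The job is handed in: I pressed the large case's lid shut and set the medium case and then the small case (lid up) squarely on it, with both seated between the stacking corners and nothing else seen to have moved, in about 26 s; no verdict came back.

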